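# Put the dart case away in the push-latch games box

### The arm

A 6-joint arm with a two-finger parallel gripper is mounted at the origin on the work surface. World frame = base frame: x ahead of the robot, y to its left, z up, the work surface at z = 0. Lengths are in m, angles in degrees, forces in N, time in s.
With the tool pointing down it reaches from about 0.3 to 0.85 m from the base axis. Payload 4.2 kg.
Tool frame: the origin (TCP) lies between the finger pads; the fingertips stand 22 mm ahead of it and the grasp point (between the pads) lies 3 mm ahead of it; z points along the fingers, y is the line along which they close (so a half turn about z gives the same grasp; the last joint's range is limited). The gripper opens to 91 mm and grips with 3 to 60 N. Pads are 32 mm wide; open, the fingers measure 118 mm over their backs; the gripper's body (76 mm by 178 mm) begins 60 mm behind the grasp point.
Start: joints at [-1.146, 18.312, 89.639, -0, 72.044, -1.146], TCP at [0.575, 0, 0.236] pointing down, gripper open.
Joint ranges: [-177.97, 177.97], [-48.28, 115.42], [12.27, 149.76], [-77.06, 257.06], [2.81, 150.46], [-146.56, 146.56]. Speed limits (degrees/s): [147.25, 147.25, 180, 180, 180, 180].

### API

Orientations are given as [roll, pitch, yaw] about the fixed x, y, z axes, in that order (R = Rz(yaw) Ry(pitch) Rx(roll)).
In Python, from rig import manip, grab_frame, camera_params gives the robot as it stands (manip), with the cameras as plain functions.
- The arm moves only by the tool tcp_steps, called after "Call:" by a JSON object that holds its "method" and its "body", one argument or row to a line. Schema: {"type":"object","properties":{"plan":{"type":"array","items":{"type":"object","properties":{"dx":{"type":"number"},"dy":{"type":"number"},"dz":{"type":"number"},"twist":{"type":"number"}},"additionalProperties":false},"minItems":1,"maxItems":8},"finger_gap":{"type":"number"},"only":{"type":"string"},"quiet":{"type":"boolean"},"lines":{"type":"string"}},"required":["plan"],"additionalProperties":false}. plan is a list of rows, 1 to 8 of them, each an object with the fields dx, dy, dz (the shift in units of 100 mm), twist (a turn about the tool's z in units of 4 degrees); a field left out counts as zero; each row is the pose to reach, as a shift and turn from the pose commanded when the call began, along the tool's axes at that moment; what a row does not reach only later rows make up. A row lasts 1/10 s, in which the tool goes at most 0.05 m and 8.59 degrees, less where a joint would pass 70% of its speed; a pose out of reach is approached as far as the arm can. finger_gap is the finger opening in m, set as the call begins (left out keeps the last). The fingers move at their own pace and stop on an object; the grip force is fixed at half the most. Time passes only in rows, so rows that do not move let the fingers close. The tool returns the time, the measured TCP pose, the force, the opening and the grip force at its end. only (a regular expression) keeps the lines of the reply that match it, lines (a string "A,B") keeps lines A to B, and quiet returns only ok. Input that does not fit is refused with a message, and nothing moves.
- manip.sense(): the state, without advancing time (a new reading comes with each control period).
- grab_frame(name): name is "scene" or "side" or "wrist"; returns the picture (420x560x3 uint8, red, green, blue); there is no depth.
- camera_params(name): a dict with "fx", "fy", "cx", "cy" (pixels), "R" (3x3) and "t" (3): a world point X has camera coordinates R X + t; the wrist camera has in their place "hand_eye" (4x4, takes a point from camera to tool coordinates, whose origin is the TCP and whose axes are the flange's). Camera axes: x right, y down, z forward; pixel columns grow to the right and rows downward; lengths in m; the calibration is good to about 2 mm. The wrist camera is an equidistant fisheye: a pixel r from the principal point sees the ray r / f radians off the axis. A picture is of the moment at which its call begins: read the wrist's pose just before it. camera_params takes no time and is no camera call.
- manip.finish_job(): hands the job in; it is judged then, once.
The state is a dict: "time_s": time; "joints": joint angles; "joint_vel": joint speeds; "joint_efforts": joint torques, N m; "position": TCP position; "tcp_rot": TCP orientation; "wrist_force": force on the tool from outside, world axes, zero at the start; "wrist_torque": the same for the moment, N m; "opening": finger opening in m; "gripper_force": force on a finger pad.
Only numpy, scipy, OpenCV 4.12 (cv2) and the standard library are available. Lean on these libraries where they do the work, as an engineer would, in place of code of your own. Each camera call takes 0.05 s, during which the arm holds its last target. There are 200 camera calls.

### The job

Put the teal dart case away in the wooden games box on the bar. Press the shut lid down so that its push-push latch lets go and it springs open, lay the case flat inside, then press the lid down until the latch catches, and make sure that it has stayed shut. Leave everything else on the bar where it is.

Things in the scene. Friction and masses are not known exactly. Their poses are not given: they have to be found in the camera images.
- games_box: Dark wooden box fixed to the bar, 210 (x) x 220 (y) x 80 mm high, brass corners. Origin: centre of its underside; x from its front to its hinge side, z up; yaw within 0.25 rad. Walls 6 mm; lid set in flush with the rim (80 mm). Behind the front wall lies a 31 mm wide latch pocket, closed off from the storage room by a partition whose top is 54 mm above the bar.
- box_in (a point): Centre of the teal floor lining of the storage room, 18.5 mm from the box's origin towards the hinge, 9.5 mm above the bar (the solid floor is at 8 mm). The room measures 161 mm along the box's x and 208 mm along its y; 50 mm high under the shut lid. Axes as the box's.
- box_lid (a joint): Angle of the pale oak lid (rad): about 0.003 latched shut, 1.57 sprung open against its stop, negative while pressed in. To open: press to -0.04 to -0.05 (firm) and let go; it swings up in about 1.5 s. To shut: push down past flush just as far and let go; it rises to flush and stays. Too shallow a press changes nothing or lets it spring open again; each further full press toggles it.
- lid_press (a point): Centre of the brass disc (32 mm across, black rim) in the lid's top face, the spot to press, 162 mm from the hinge line; moves with the lid. Its z is the lid's outward normal, x points to the hinge. Here the latch needs 6.5 to 8 mm of travel below flush with 4 to 5 N (then it goes firm, 6 N and more); the spring pushes back with 2 to 4 N while closing.
- lid_hinge (a point): Middle of the lid's hinge line, 95 mm from the box's origin along the box's x, 72 mm above the bar; the line runs along the box's y. Lid: 194 mm from hinge to free front edge, 204 mm wide, 10 mm thick, outer face 8 mm off the hinge plane. It rises at its front edge; open, it stands upright (1.57 rad), a small latch tongue near its upper edge reaching 25 mm towards the robot.
- dart_case: Teal hard dart case with a black band and white marks on top: 110 mm (x) by 50 mm (y) by 40 mm high, 0.11 to 0.21 kg, lying flat on the bar. Origin: centre of its underside, z up. Gripped across its 50 mm width.
- remote: Black remote control, 150 x 42 x 18 mm, bystander; origin at the centre of its underside.
- chalk: Blue 26 mm cube of cue chalk, bystander; origin at the centre of its underside.
- soda: Green glass bottle, 62 mm across, 200 mm high, bystander; origin at the centre of its underside.
- tumbler: Clear glass, 80 mm across, 100 mm high, bystander; origin at the centre of its underside.
- coffee_mug: Blue mug, 80 mm across, 95 mm high, bystander; origin at the centre of its underside.
- card_box: Red card box, 95 x 68 x 24 mm, bystander; origin at the centre of its underside.
- coasters: Stack of round coasters, 94 mm across, 24 mm high, bystander; origin at the centre of its underside.

How it is judged (in metres and radians):
On the way, in this order (a step that is already met when the one before it is completed fails the run):
1. the lid has sprung open (value of joint box_lid above 1.2 rad), for 0.2 s.
2. the dart case lies flat in the open box, let go (x of dart_case in the frame of box_in between -0.08 and 0.08 m and y of dart_case in the frame of box_in between -0.1 and 0.1 m and z of dart_case in the frame of box_in below 0.012 m and angle between dart_case's own z axis and vertical below 0.2 rad and contact force between the fingers and dart_case below 0.2 N and value of joint box_lid above 0.6 rad), for 0.2 s.
At the end, for the whole second after the job is handed in: The lid is latched shut by itself (between -0.015 and 0.02 rad, still) and the dart case lies flat (within 0.2 rad, at most 12 mm above the lining) and still in the box's storage room (value of joint box_lid between -0.015 and 0.02 rad and velocity of joint box_lid between -0.05 and 0.05 rad/s and x of dart_case in the frame of box_in between -0.08 and 0.08 m and y of dart_case in the frame of box_in between -0.1 and 0.1 m and z of dart_case in the frame of box_in below 0.012 m and angle between dart_case's own z axis and vertical below 0.2 rad and linear speed of dart_case below 0.02 m/s); the robot touches nothing.
It fails at once if a bystander is moved by more than 30 mm (distance of any of remote, chalk, soda, tumbler, coffee_mug, card_box, coasters from where it was at the start of the episode above 0.03 m).
It also fails if it takes over 72 s, if anything falls off the work surface, if the arm or the gripper's body presses on something with over 40 N, if the wrist force passes 120 N, or if a joint passes its speed limit or range.

## Working session

There is one attempt and no reset: what is moved stays moved. The work goes in short steps, Python scripts to look and compute and a tool call to move; the robot and the scene stay as the last step left them, time stands still between calls to the robot, and variables do not carry over. Pictures are saved under pics/ and viewed, at most 10 in all, crops included, and the job is handed in when it is done.

```bash
ls; mkdir -p pics
```

Run:
```python
from rig import manip, grab_frame, camera_params
import cv2,numpy as np
s=manip.sense();print(s)
a=grab_frame("scene");b=grab_frame("side")
cv2.imwrite("pics/scene0.png",a[:,:,::-1]);cv2.imwrite("pics/side0.png",b[:,:,::-1])
for n in("scene","side","wrist"):print(n,camera_params(n))
```

```text
pics
rig.py
{'time_s': 0.0, 'joints': array([-1.14413773e+00,  1.83514223e+01,  8.97062930e+01,  1.55368464e-05,
        7.20417773e+01, -1.14491595e+00]), 'joint_vel': array([-0.03496591, -0.00276522,  0.01617089,  0.06311678, -0.06185537,
        0.00900782]), 'joint_efforts': array([-5.01459035e-04, -4.12465632e+01, -2.31973493e+01,  7.28826877e-02,
        4.58198413e-02, -1.41870069e-04]), 'position': array([5.74544567e-01, 2.77854052e-05, 2.35123189e-01]), 'tcp_rot': array([-1.79900528e+02, -2.00275219e-03,  9.00007717e+01]), 'wrist_force': array([0.03954388, 0.24623158, 0.44505364]), 'wrist_torque': array([0.01523474, 0.06405073, 0.02017723]), 'gripper_force': 0.0, 'opening': 0.09096961156774482}
scene {'fx': 412.97986769527074, 'fy': 412.97986769527074, 'cx': 279.8239873243062, 'cy': 203.38594583561107, 'R': array([[-5.84525097e-01,  8.11375468e-01,  5.09668201e-04],
       [ 6.36622614e-01,  4.59020201e-01, -6.19687100e-01],
       [-5.03032859e-01, -3.61898196e-01, -7.84848800e-01]]), 't': array([ 0.36457892, -0.33629295,  1.54266671])}
side {'fx': 404.58589600341753, 'fy': 404.58589600341753, 'cx': 280.2011062071461, 'cy': 205.54857126243462, 'R': array([[-0.96540556, -0.26067219, -0.00648919],
       [-0.19078962,  0.72311976, -0.66385023],
       [ 0.17773975, -0.63964664, -0.74783739]]), 't': array([0.56784955, 0.17493079, 1.24997303])}
wrist {'fx': 325.19226210127806, 'fy': 325.19226210127806, 'cx': 282.73372011856014, 'cy': 206.1979568576749, 'hand_eye': array([[-7.25135997e-04, -9.67082321e-01, -2.54462686e-01,
         7.15159178e-02],
       [ 9.99999405e-01, -9.08700288e-04,  6.03830844e-04,
        -6.08309835e-04],
       [-8.15184450e-04, -2.54462097e-01,  9.67082404e-01,
        -1.48184168e-01],
       [ 0.00000000e+00,  0.00000000e+00,  0.00000000e+00,
         1.00000000e+00]])}
```

View pics/scene0.png

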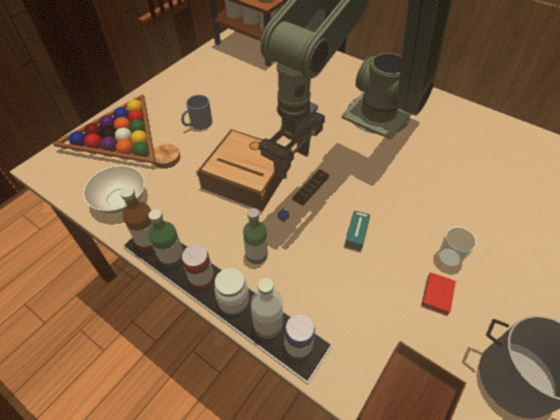

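View pics/side0.png

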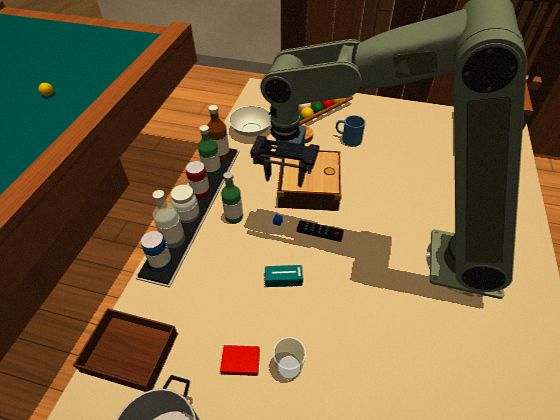

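The scene view shows the box around (240,165), the case at (357,229), the remote at (311,187), the chalk at (284,214) and the bottle at (255,236). In the side view the box is around (310,180), the disc at (329,171) and the case at (284,275). Next I'll enlarge crops of the box and the case.

Create h.py:
```python
import numpy as np, cv2, sys
from rig import manip, grab_frame, camera_params
from scipy.spatial.transform import Rotation as Ro
def pix2world(n,u,v,z):
    c=camera_params(n);R=np.array(c["R"]);t=np.array(c["t"])
    d=R.T@np.array([(u-c["cx"])/c["fx"],(v-c["cy"])/c["fy"],1]);o=-R.T@t
    return o+d*(z-o[2])/d[2]
def w2p(n,X):
    c=camera_params(n);p=np.array(c["R"])@np.array(X)+np.array(c["t"])
    return np.array([c["cx"]+c["fx"]*p[0]/p[2],c["cy"]+c["fy"]*p[1]/p[2]])
def tool(target):  # world point -> shift along tool axes from TCP
    s=manip.sense();R=Ro.from_euler("xyz",s["tcp_rot"],degrees=True).as_matrix()
    return R.T@(np.array(target)-s["position"])
```

Run:
```python
import cv2,numpy as np
a=cv2.imread("pics/scene0.png");b=cv2.imread("pics/side0.png")
def crop(im,x,y,w,h,k):return cv2.resize(im[y:y+h,x:x+w],None,fx=k,fy=k,interpolation=cv2.INTER_CUBIC)
# left col: side box 80x75 x5 ; side case 80x45
A=crop(b,270,145,80,70,5)   #400x350
B=crop(b,255,260,64,40,6.25) #400x250
C=crop(a,190,125,100,87.5.__int__(),4)
C=cv2.resize(C,(400,350)); 
D=crop(a,335,205,64,40,6.25)
m=np.vstack([np.hstack([A,C]),np.hstack([B,D])]);cv2.imwrite("pics/m0.png",m);print(m.shape)
```

```text
(600, 800, 3)
```

View pics/m0.png

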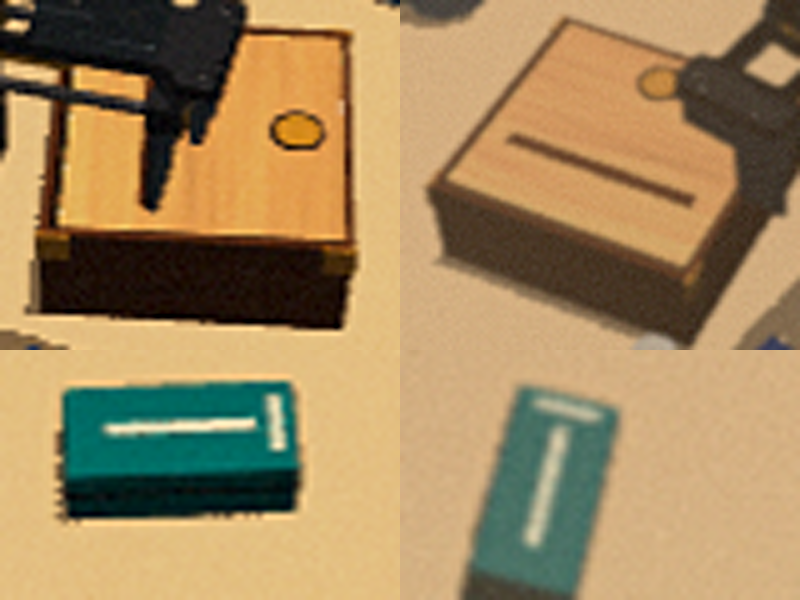

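The crops give these full-frame pixels. Side view: disc (329.6,171.2); rim corners (277.6,192), (341,193), (340,151.4); case top corners (265.1,266.4), (302.5,265.1), (302.7,279.2), (265.4,280.5). Scene view: disc (254.8,145.7); rim corners (230.8,129.5), (198,171), (262,192).

Run:
```python
from h import *
np.set_printoptions(precision=4,suppress=True)
P=pix2world
print("disc",P("side",329.6,171.2,.08),P("scene",254.8,145.7,.08))
r=[P("side",*p,.08) for p in[(277.6,192),(341,193),(340,151.4)]];print("rim side",*r)
r2=[P("scene",*p,.08) for p in[(230.8,129.5),(198,171),(262,192.1)]];print("rim scene",*r2)
for q in(r,r2):print([np.linalg.norm(q[i]-q[i+1]) for i in(0,1)])
d=r[0]-r[1];print("yaw x",np.degrees(np.arctan2(d[1],d[0])));d=r[1]-r[2];print("yaw y",np.degrees(np.arctan2(-d[0],d[1])))
d=r2[1]-r2[0];print("yaw x",np.degrees(np.arctan2(d[1],d[0])));d=r2[2]-r2[1];print("yaw y",np.degrees(np.arctan2(-d[0],d[1])))
c=np.array([P("side",*p,.04) for p in[(265.1,266.4),(302.5,265.1),(302.7,279.2),(265.4,280.5)]])
print("case",c,c.mean(0),np.linalg.norm(c-np.roll(c,-1,0),axis=1))
d=c[0]-c[1]+c[3]-c[2];print("yaw",np.degrees(np.arctan2(d[1],d[0])))
print("bottom",P("side",302.7,285.9,0))
print("scene case",P("scene",354.2,210.6,.04),P("scene",370.2,213.8,.04))
for n,p in(("soda",(232,218)),("chalk",(278,224)),("remL",(297,230)),("remR",(344,236))):print(n,P("side",*p,0))
```

```text
disc [ 0.4665 -0.2107  0.08  ] [ 0.4683 -0.2107  0.08  ]
rim side [ 0.6151 -0.0684  0.08  ] [ 0.411  -0.1174  0.08  ] [ 0.4489 -0.3234  0.08  ]
rim scene [ 0.4541 -0.3224  0.08  ] [ 0.6557 -0.2828  0.08  ] [ 0.6085 -0.0749  0.08  ]
[np.float64(0.20983564109837338), np.float64(0.20938546013304601)]
[np.float64(0.20550542555647058), np.float64(0.21322175312533695)]
yaw x 13.512472897796474
yaw y 10.410418961577804
yaw x 11.116004172312989
yaw y 12.790497419640015
case [[0.581  0.1971 0.04  ]
 [0.4751 0.1643 0.04  ]
 [0.4637 0.2111 0.04  ]
 [0.5665 0.2428 0.04  ]] [0.5216 0.2038 0.04  ] [0.1109 0.0481 0.1076 0.048 ]
yaw 17.19941728896778
bottom [0.4627 0.2093 0.    ]
scene case [0.481  0.1656 0.04  ] [0.464  0.2092 0.04  ]
soda [0.7536 0.0154 0.    ]
chalk [0.5956 0.0007 0.    ]
remL [0.5282 0.0093 0.    ]
remR [ 0.3741 -0.0058  0.    ]
```

The rows are not in the units I measure in: shifts go in units of 100 mm and turns go in units of 4 degrees. I convert before sending: -0.2107 m is -2.107, -0.107 m is -1.07, -8 degrees is -2.

Call:
{"method": "tcp_steps", "body": {
  "plan": [
    {"dx": -0.3,"dy": -0.15,"twist": -2},
    {"dx": -0.7,"dy": -0.4,"twist": -4},
    {"dx": -1.2,"dy": -0.6,"twist": -6},
    {"dx": -1.6,"dy": -0.8,"twist": -8},
    {"dx": -1.9,"dy": -1,"twist": -10},
    {"dx": -2.1,"dy": -1.07,"twist": -12},
    {"dx": -2.107,"dy": -1.07,"twist": -14},
    {"dx": -2.107,"dy": -1.07,"twist": -16}
  ],
  "finger_gap": 0
}}

```text
time_s: 0.9
position: [0.4673, -0.2116, 0.2356]
tcp_rot: [180.0, -0.0, 154.2]
wrist_force: [-0.1, 0.1, -0.8]
opening: 0.0303
gripper_force: 0.0
```

Call:
{"method": "tcp_steps", "body": {
  "plan": [
    {"twist": -2},
    {"dz": 0.3,"twist": -4},
    {"dz": 0.6,"twist": -6},
    {"dz": 0.8,"twist": -8},
    {"dz": 0.95,"twist": -9.5},
    {"dz": 1,"twist": -9.5},
    {"dz": 1,"twist": -9.5}
  ],
  "finger_gap": 0
}}

```text
time_s: 1.6
position: [0.4676, -0.2105, 0.1353]
tcp_rot: [179.9, -0.1, -168.1]
wrist_force: [0.5, 0.5, -0.6]
opening: 0.0003
gripper_force: 0.0
```

Run:
```python
from h import *
print(manip.sense()["joints"],tool([.4674,-.2107,.102]))
cv2.imwrite("pics/side1.png",cv2.resize(grab_frame("side")[110:230,240:400],None,fx=5,fy=5,interpolation=2)[:,:,::-1])
```

```text
[-2.55219671e+01  1.79036958e+01  1.06166104e+02  2.85597871e-03
  5.60346582e+01 -1.27394917e+02] [ 0.00019029 -0.00019647  0.03330147]
```

View pics/side1.png

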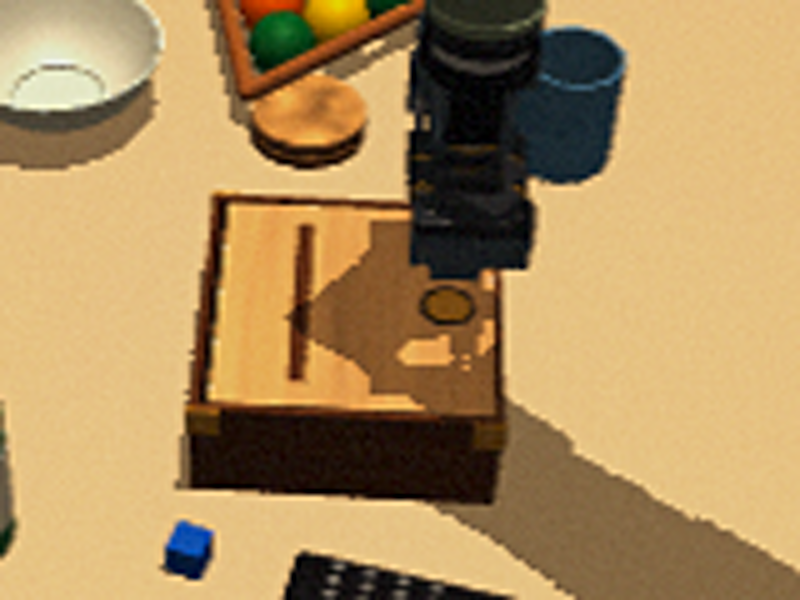

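The closed fingers are right above the disc, which sits at crop (447,305), i.e. (329.4,171) in the full frame. Nothing else is near them. I'll press in small steps and watch the force.

Call:
{"method": "tcp_steps", "body": {
  "plan": [
    {"dz": 0.15},
    {"dz": 0.3},
    {"dz": 0.33},
    {"dz": 0.36},
    {"dz": 0.37},
    {"dz": 0.37}
  ]
}}

```text
time_s: 2.25
position: [0.4677, -0.2106, 0.0996]
tcp_rot: [180.0, -0.0, -168.0]
wrist_force: [-4.0, 1.8, 3.7]
opening: 0.0004
gripper_force: 2.1
```

Call:
{"method": "tcp_steps", "body": {
  "plan": [
    {"dz": 0.01},
    {"dz": 0.02},
    {"dz": 0.02}
  ]
}}

```text
time_s: 2.55
position: [0.4679, -0.2107, 0.097]
tcp_rot: [-180.0, -0.0, -168.0]
wrist_force: [-3.6, 0.3, 4.1]
opening: 0.0004
gripper_force: 2.2
```

Call:
{"method": "tcp_steps", "body": {
  "plan": [
    {"dz": 0.01},
    {"dz": 0.02},
    {"dz": 0.02}
  ]
}}

```text
time_s: 2.85
position: [0.4679, -0.2107, 0.0953]
tcp_rot: [-180.0, -0.0, -168.0]
wrist_force: [-4.7, 1.3, 7.9]
opening: 0.0006
gripper_force: 3.9
```

Call:
{"method": "tcp_steps", "body": {
  "plan": [
    {"dz": 0.01},
    {"dz": 0.015},
    {"dz": 0.015}
  ]
}}

```text
time_s: 3.15
position: [0.4679, -0.2108, 0.0947]
tcp_rot: [-180.0, 0.0, -168.0]
wrist_force: [-6.2, 1.3, 13.4]
opening: 0.0007
gripper_force: 7.1
```

It has gone firm at 7 mm with 13 N, so I'll let go and get clear.

Scaled: -0.23 m is -2.3, -0.22 m is -2.2.

Call:
{"method": "tcp_steps", "body": {
  "plan": [
    {"dz": -0.2},
    {"dx": 0.3,"dz": -0.6},
    {"dx": 0.7,"dz": -1.1},
    {"dx": 1.1,"dz": -1.5},
    {"dx": 1.3,"dz": -1.9},
    {"dx": 1.3,"dz": -2.2},
    {"dx": 1.3,"dz": -2.3},
    {"dx": 1.3,"dz": -2.3}
  ]
}}

```text
time_s: 3.95
position: [0.3423, -0.2387, 0.3251]
tcp_rot: [-179.7, 0.3, -168.0]
wrist_force: [0.2, 0.3, 0.2]
opening: 0.0004
gripper_force: 0.0
```

Call:
{"method": "tcp_steps", "body": {
  "plan": [
    {},
    {},
    {},
    {},
    {},
    {}
  ],
  "finger_gap": 0.091
}}

```text
time_s: 4.55
position: [0.3409, -0.2377, 0.3232]
tcp_rot: [180.0, -0.0, -168.0]
wrist_force: [0.6, -0.9, -0.5]
opening: 0.0453
gripper_force: 0.0
```

Run:
```python
from h import *
cv2.imwrite("pics/side2.png",grab_frame("side")[:,:,::-1])
s=manip.sense();print(s["position"],s["tcp_rot"],s["joints"],s["opening"])
# disc expected if open: 162 up along lid
H=np.array([.5329+.095*.978,-.1968+.095*.208,.072])
print(w2p("side",H+[0,0,.194]))
```

```text
[ 0.34088672 -0.23771644  0.32335006] [ 1.79994565e+02 -3.08526672e-04 -1.67995103e+02] [-3.64781072e+01  8.36635586e-01  9.88528081e+01  3.42036819e-03
  8.03148304e+01 -1.38483580e+02] 0.049696912437691025
[282.77428728 126.54469129]
```

View pics/side2.png

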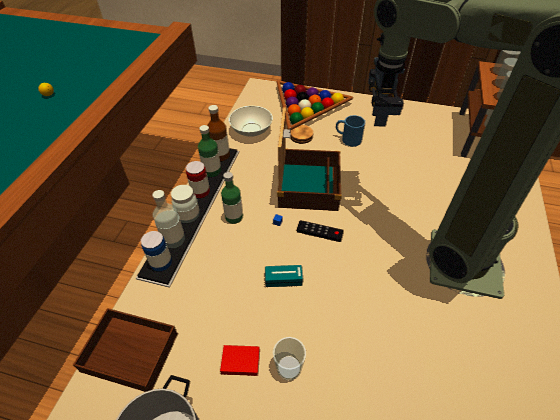

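The lid stands open near (282,150), the teal lining shows at (307,178), and the case is untouched at (284,275). Next is the case.

Scaled: -0.05 m is -0.5, 0.32 m is 3.2, -5 degrees is -1.25.

Call:
{"method": "tcp_steps", "body": {
  "plan": [
    {"dx": -0.2,"dy": 0.3},
    {"dx": -0.5,"dy": 0.7},
    {"dx": -0.8,"dy": 1.15},
    {"dx": -1.1,"dy": 1.6},
    {"dx": -1.4,"dy": 2},
    {"dx": -1.65,"dy": 2.4,"twist": -0.5},
    {"dx": -1.9,"dy": 2.8,"twist": -1},
    {"dx": -2.15,"dy": 3.2,"twist": -1.25}
  ],
  "finger_gap": 0.091
}}

```text
time_s: 5.4
position: [0.485, 0.1221, 0.3237]
tcp_rot: [-180.0, 0.0, -162.9]
wrist_force: [0.5, -0.5, -0.1]
opening: 0.0908
gripper_force: 0.0
```

Call:
{"method": "tcp_steps", "body": {
  "plan": [
    {"dx": -0.2,"dy": 0.3,"dz": 0.3},
    {"dx": -0.4,"dy": 0.6,"dz": 0.6},
    {"dx": -0.5,"dy": 0.75,"dz": 1},
    {"dx": -0.5,"dy": 0.75,"dz": 1.4},
    {"dx": -0.5,"dy": 0.75,"dz": 1.6},
    {"dx": -0.5,"dy": 0.75,"dz": 1.6}
  ]
}}

```text
time_s: 6.0
position: [0.5085, 0.2058, 0.1602]
tcp_rot: [-180.0, -0.4, -163.0]
wrist_force: [0.4, -0.3, 0.4]
opening: 0.091
gripper_force: 0.0
```

Run:
```python
from h import *
s=manip.sense();print(s["joints"],s["tcp_rot"],tool([.5216,.2038,.031]))
cv2.imwrite("pics/wrist1.png",grab_frame("wrist")[:,:,::-1])
# predicted pixels of case top corners in the wrist view
c=camera_params("wrist");T=np.array(c["hand_eye"]);R=Ro.from_euler("xyz",s["tcp_rot"],degrees=True).as_matrix()
a=np.radians(17.2);
for sx,sy in((1,1),(1,-1),(-1,-1),(-1,1)):
    X=np.array([.5216+np.cos(a)*.055*sx-np.sin(a)*.025*sy,.2038+np.sin(a)*.055*sx+np.cos(a)*.025*sy,.04])
    p=T[:3,:3].T@(R.T@(X-s["position"])-T[:3,3]);th=np.arctan2(np.hypot(*p[:2]),p[2]);u=p[:2]/np.hypot(*p[:2])*th*c["fx"]
    print(sx,sy,u+[c["cx"],c["cy"]])
```

```text
[ 2.08360200e+01  1.95684563e+01  9.94158880e+01 -2.74297333e-03
  6.14409721e+01 -8.61881482e+01] [-179.96933014   -0.42421601 -162.97462506] [-0.01289911 -0.00569509  0.12906685]
1 1 [303.86575166 278.67771804]
1 -1 [249.77110387 278.70275275]
-1 -1 [245.58412006 158.75874865]
-1 1 [305.74353457 158.40869367]
```

View pics/wrist1.png

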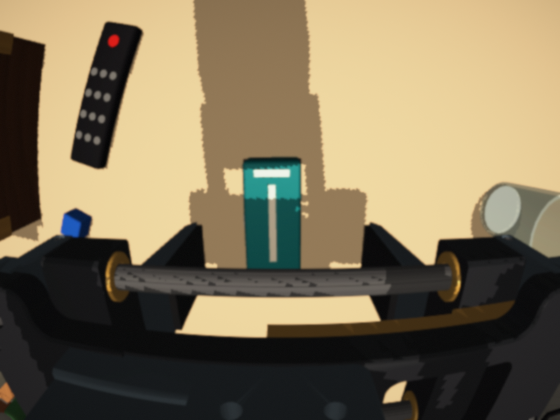

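The wrist view shows the case from (245,158) to (300,158), square to the fingers, about 3 px left of the predicted position. The fingers straddle it with room on both sides. I'll go down and grip.

Call:
{"method": "tcp_steps", "body": {
  "plan": [
    {"dx": -0.08,"dy": -0.04,"dz": 0.2},
    {"dx": -0.13,"dy": -0.07,"dz": 0.5},
    {"dx": -0.13,"dy": -0.07,"dz": 0.8},
    {"dx": -0.13,"dy": -0.07,"dz": 1.05},
    {"dx": -0.13,"dy": -0.07,"dz": 1.2},
    {"dx": -0.13,"dy": -0.07,"dz": 1.28},
    {"dx": -0.13,"dy": -0.07,"dz": 1.28}
  ]
}}

```text
time_s: 6.75
position: [0.5257, 0.2035, 0.036]
tcp_rot: [180.0, 0.1, -163.0]
wrist_force: [0.3, -0.1, 0.7]
opening: 0.091
gripper_force: 0.0
```

Call:
{"method": "tcp_steps", "body": {
  "plan": [
    {},
    {},
    {},
    {},
    {},
    {},
    {},
    {}
  ],
  "finger_gap": 0.03
}}

```text
time_s: 7.55
position: [0.5252, 0.2031, 0.0357]
tcp_rot: [-180.0, 0.0, -163.0]
wrist_force: [0.9, -2.4, 4.1]
opening: 0.05
gripper_force: 30.0
```

Scaled: -0.16 m is -1.6, -0.05 m is -0.5, 1 degrees is 0.25.

Call:
{"method": "tcp_steps", "body": {
  "plan": [
    {"dz": -0.2},
    {"dz": -0.5},
    {"dz": -0.9},
    {"dx": 0.1,"dy": -0.3,"dz": -1.3},
    {"dx": 0.2,"dy": -0.7,"dz": -1.6},
    {"dx": 0.3,"dy": -1.1,"dz": -1.7},
    {"dx": 0.4,"dy": -1.5,"dz": -1.7,"twist": 0.25},
    {"dx": 0.5,"dy": -1.9,"dz": -1.7,"twist": 0.5}
  ]
}}

```text
time_s: 8.35
position: [0.5325, 0.006, 0.2055]
tcp_rot: [180.0, 0.0, -165.0]
wrist_force: [0.2, 0.6, -1.1]
opening: 0.0498
gripper_force: 30.0
```

Call:
{"method": "tcp_steps", "body": {
  "plan": [
    {"dx": 0.1,"dy": -0.4,"twist": 0.25},
    {"dx": 0.2,"dy": -0.8,"twist": 0.5},
    {"dx": 0.3,"dy": -1.2,"twist": 0.75},
    {"dx": 0.4,"dy": -1.55,"twist": 0.75},
    {"dx": 0.47,"dy": -1.8,"twist": 0.75},
    {"dx": 0.51,"dy": -1.95,"twist": 0.75},
    {"dx": 0.51,"dy": -1.95,"twist": 0.75},
    {"dx": 0.51,"dy": -1.95,"twist": 0.75}
  ]
}}

```text
time_s: 9.15
position: [0.5338, -0.1935, 0.205]
tcp_rot: [179.9, -0.0, -168.0]
wrist_force: [0.3, 1.0, -2.2]
opening: 0.05
gripper_force: 30.0
```

Run:
```python
from h import *
print(tool([.541,-.195,.046]))
cv2.imwrite("pics/scene3.png",cv2.resize(grab_frame("scene")[60:240,140:380],None,fx=3.3,fy=3.3,interpolation=2)[:,:,::-1])
```

```text
[-0.00680647 -0.00326353  0.15896743]
```

View pics/scene3.png

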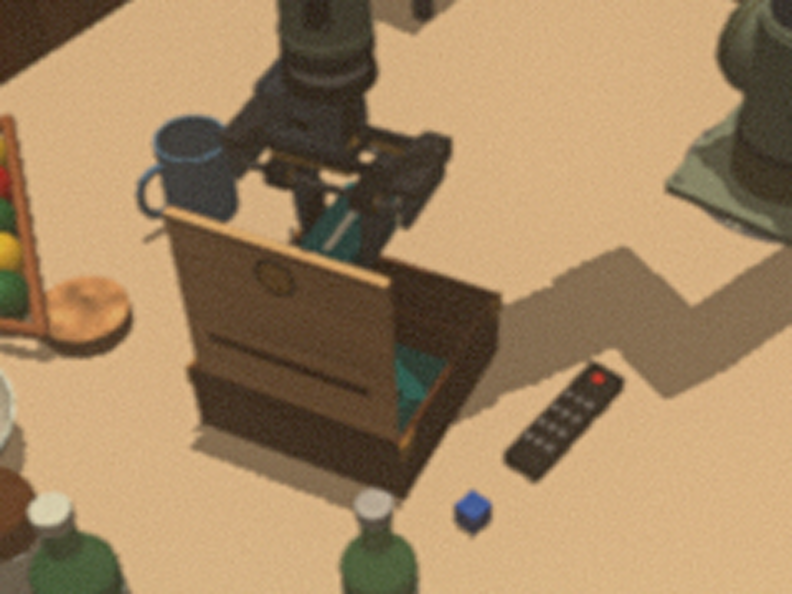

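The case hangs level over the room, in front of the upright lid (disc at crop (275,277)). Lowering it now.

Scaled: -0.007 m is -0.07, 0.156 m is 1.56.

Call:
{"method": "tcp_steps", "body": {
  "plan": [
    {"dx": -0.07,"dy": -0.03,"dz": 0.2},
    {"dx": -0.07,"dy": -0.03,"dz": 0.5},
    {"dx": -0.07,"dy": -0.03,"dz": 0.8},
    {"dx": -0.07,"dy": -0.03,"dz": 1.1},
    {"dx": -0.07,"dy": -0.03,"dz": 1.35},
    {"dx": -0.07,"dy": -0.03,"dz": 1.5},
    {"dx": -0.07,"dy": -0.03,"dz": 1.55},
    {"dx": -0.07,"dy": -0.03,"dz": 1.56}
  ]
}}

```text
time_s: 10.0
position: [0.5415, -0.1948, 0.0492]
tcp_rot: [180.0, -0.0, -167.9]
wrist_force: [-0.7, -0.5, -2.0]
opening: 0.0498
gripper_force: 30.0
```

Call:
{"method": "tcp_steps", "body": {
  "plan": [
    {"dz": 0.01},
    {"dz": 0.02},
    {"dz": 0.02}
  ]
}}

```text
time_s: 10.3
position: [0.5418, -0.196, 0.0482]
tcp_rot: [-180.0, 0.1, -168.0]
wrist_force: [0.7, -0.4, -1.6]
opening: 0.0498
gripper_force: 30.0
```

Scaled: 0.003 m is 0.03, 0.002 m is 0.02.

Call:
{"method": "tcp_steps", "body": {
  "plan": [
    {"dz": 0.01},
    {"dz": 0.02},
    {"dz": 0.03},
    {"dz": 0.03}
  ]
}}

```text
time_s: 10.7
position: [0.5413, -0.1959, 0.0443]
tcp_rot: [180.0, -0.0, -168.0]
wrist_force: [-0.6, -0.9, -1.7]
opening: 0.0503
gripper_force: 30.0
```

Call:
{"method": "tcp_steps", "body": {
  "plan": [
    {},
    {},
    {},
    {},
    {}
  ],
  "finger_gap": 0.09
}}

```text
time_s: 11.2
position: [0.5415, -0.1959, 0.0446]
tcp_rot: [-180.0, 0.0, -168.0]
wrist_force: [0.3, -0.1, 0.6]
opening: 0.0869
gripper_force: 0.0
```

Released. I'll go straight up and check with the wrist camera.

Scaled: -0.2 m is -2, -0.17 m is -1.7.

Call:
{"method": "tcp_steps", "body": {
  "plan": [
    {},
    {},
    {"dz": -0.2},
    {"dz": -0.5},
    {"dz": -0.9},
    {"dz": -1.3},
    {"dz": -1.7},
    {"dz": -2}
  ],
  "finger_gap": 0.091
}}

```text
time_s: 12.0
position: [0.5418, -0.1961, 0.2474]
tcp_rot: [-179.9, 0.2, -168.0]
wrist_force: [0.5, -0.0, 0.4]
opening: 0.091
gripper_force: 0.0
```

Call:
{"method": "tcp_steps", "body": {
  "plan": [
    {"dz": -0.3},
    {"dz": -0.6},
    {"dz": -0.8},
    {"dz": -0.8}
  ]
}}

```text
time_s: 12.4
position: [0.5425, -0.1963, 0.3277]
tcp_rot: [-179.8, 0.3, -168.0]
wrist_force: [-0.9, -0.5, 0.6]
opening: 0.0914
gripper_force: 0.0
```

Run:
```python
from h import *
s=manip.sense();f=grab_frame("wrist");cv2.imwrite("pics/wrist4.png",f[:,:,::-1]);print(s["position"])
H=np.array([.5329+.095*.978,-.1968+.095*.208,.072])
for y in(-.102,.102):print("lid top corners scene",w2p("scene",H+[0.008,0,.194]+y*np.array([-.208,.978,0])))
print(w2p("scene",H+[.0078,.0017,.162]), "disc seen ~",140+275/3.3,60+277/3.3)
```

```text
[ 0.54250453 -0.19633891  0.32767612]
lid top corners scene [189.06380081 124.42918277]
lid top corners scene [257.84914967 145.92388789]
[224.47417536 144.11319755] disc seen ~ 223.33333333333334 143.93939393939394
```

View pics/wrist4.png

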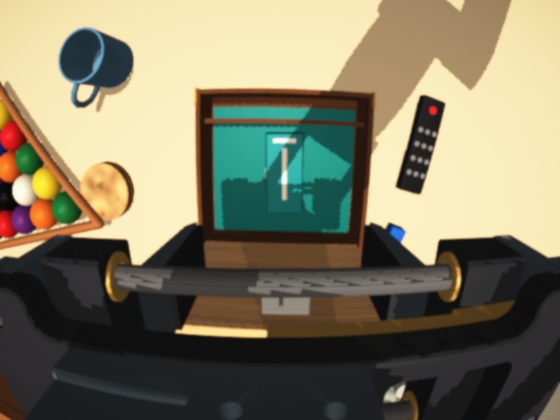

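The case lies flat on the lining around (285,172), and the bystanders are where they were. The lid stands upright where predicted, within 1 px. I'll close the fingers and go over behind the lid.

Call:
{"method": "tcp_steps", "body": {
  "plan": [
    {},
    {},
    {},
    {},
    {},
    {},
    {}
  ],
  "finger_gap": 0
}}

```text
time_s: 13.15
position: [0.5414, -0.1959, 0.3244]
tcp_rot: [180.0, 0.0, -168.0]
wrist_force: [0.0, 0.7, 0.5]
opening: 0.038
gripper_force: 0.0
```

Call:
{"method": "tcp_steps", "body": {
  "plan": [
    {"dx": -0.3},
    {"dx": -0.65},
    {"dx": -1},
    {"dx": -1.3},
    {"dx": -1.45},
    {"dx": -1.45},
    {"dx": -1.45}
  ],
  "finger_gap": 0
}}

```text
time_s: 13.85
position: [0.6828, -0.1658, 0.3241]
tcp_rot: [180.0, -0.1, -168.0]
wrist_force: [0.5, 0.4, 0.9]
opening: 0.0007
gripper_force: 0.0
```

Call:
{"method": "tcp_steps", "body": {
  "plan": [
    {"dz": 0.2},
    {"dz": 0.45},
    {"dz": 0.62},
    {"dz": 0.69},
    {"dz": 0.69},
    {"dz": 0.69}
  ]
}}

```text
time_s: 14.45
position: [0.6832, -0.1661, 0.257]
tcp_rot: [-179.9, 0.1, -168.0]
wrist_force: [0.2, 0.5, 0.9]
opening: 0.0006
gripper_force: 0.0
```

Run:
```python
from h import *
H=np.array([.5329+.095*.978,-.1968+.095*.208,.072]);p=manip.sense()["position"]-H
print("rel x,y,z",p[0]*.978+p[1]*.208,-p[0]*.208+p[1]*.978,p[2])
for th in range(90,-5,-6):
    t=np.radians(th);d=.168-.0*th
    print(th,round(-d*np.cos(t)+.008*np.sin(t)+.016,4),round(d*np.sin(t)+.008*np.cos(t)+.022,4))
```

```text
rel x,y,z 0.05844269979420648 -0.0012504145207499866 0.18497311544545098
90 0.024 0.19
84 0.0064 0.1899
78 -0.0111 0.188
72 -0.0283 0.1842
66 -0.045 0.1787
60 -0.0611 0.1715
54 -0.0763 0.1626
48 -0.0905 0.1522
42 -0.1035 0.1404
36 -0.1152 0.1272
30 -0.1255 0.1129
24 -0.1342 0.0976
18 -0.1413 0.0815
12 -0.1467 0.0648
6 -0.1502 0.0475
0 -0.152 0.03
```

Scaled: 0.103 m is 1.03, 0.087 m is 0.87.

Call:
{"method": "tcp_steps", "body": {
  "plan": [
    {"dx": 0.2},
    {"dx": 0.32},
    {"dx": 0.42,"dz": -0.03},
    {"dx": 0.55,"dz": -0.04},
    {"dx": 0.7,"dz": -0.03},
    {"dx": 0.87,"dz": 0.01},
    {"dx": 1.03,"dz": 0.06},
    {"dx": 1.03,"dz": 0.06}
  ]
}}

```text
time_s: 15.25
position: [0.5808, -0.1874, 0.2502]
tcp_rot: [180.0, -0.0, -168.1]
wrist_force: [2.2, 1.1, 0.8]
opening: 0.0005
gripper_force: 0.9
```

Run:
```python
from h import *
cv2.imwrite("pics/side5.png",cv2.resize(grab_frame("side")[60:260,200:440],None,fx=3,fy=3,interpolation=2)[:,:,::-1])
H=np.array([.5329+.095*.978,-.1968+.095*.208,.072]);p=manip.sense()["position"]-H
print("rel x,y,z",p[0]*.978+p[1]*.208,-p[0]*.208+p[1]*.978,p[2])
```

```text
rel x,y,z -0.04485762144042701 -0.0008732109968045618 0.17856137159593283
```

View pics/side5.png

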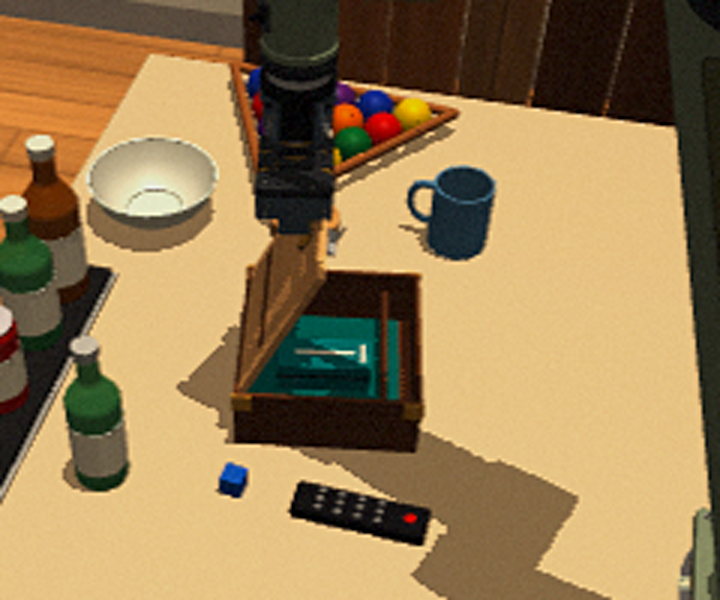

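The fingertips are leaning the lid forward to about 66° and the case is in place below it. I'll follow the arc down.

Scaled: 0.081 m is 0.81, 0.016 m is 0.16.

Call:
{"method": "tcp_steps", "body": {
  "plan": [
    {"dx": 0.16,"dz": 0.07},
    {"dx": 0.315,"dz": 0.16},
    {"dx": 0.455,"dz": 0.265},
    {"dx": 0.585,"dz": 0.38},
    {"dx": 0.7,"dz": 0.515},
    {"dx": 0.805,"dz": 0.655},
    {"dx": 0.89,"dz": 0.81},
    {"dx": 0.965,"dz": 0.97}
  ]
}}

```text
time_s: 16.1
position: [0.4895, -0.2069, 0.1533]
tcp_rot: [-180.0, 0.2, -168.0]
wrist_force: [2.5, 1.9, 2.7]
opening: 0.0004
gripper_force: 1.8
```

Call:
{"method": "tcp_steps", "body": {
  "plan": [
    {"dx": 0.04,"dz": 0.08},
    {"dx": 0.06,"dz": 0.17},
    {"dx": 0.08,"dz": 0.26},
    {"dx": 0.1,"dz": 0.34},
    {"dx": 0.12,"dz": 0.41},
    {"dx": 0.14,"dz": 0.46},
    {"dx": 0.15,"dz": 0.48},
    {"dx": 0.15,"dz": 0.48}
  ]
}}

```text
time_s: 16.9
position: [0.4735, -0.2109, 0.1044]
tcp_rot: [-179.9, 0.0, -168.0]
wrist_force: [1.8, -0.5, 3.4]
opening: 0.0003
gripper_force: 1.5
```

```bash
python3 - <<'E'
from h import *
H=np.array([.5329+.095*.978,-.1968+.095*.208,.072]);p=manip.sense()["position"]-H
print("rel x,y,z",p[0]*.978+p[1]*.208,-p[0]*.208+p[1]*.978,p[2])
E
```

```text
rel x,y,z -0.15598423091978403 -0.0014082958814343668 0.03241311732348169
```

Scaled: 0.0085 m is 0.085, 0.008 m is 0.08.

Call:
{"method": "tcp_steps", "body": {
  "plan": [
    {"dx": 0.03,"dz": 0.02},
    {"dx": 0.06,"dz": 0.04},
    {"dx": 0.06,"dz": 0.06},
    {"dx": 0.06,"dz": 0.08},
    {"dx": 0.06,"dz": 0.085},
    {"dx": 0.06,"dz": 0.085}
  ]
}}

```text
time_s: 17.5
position: [0.4671, -0.2119, 0.096]
tcp_rot: [-180.0, -0.0, -168.0]
wrist_force: [1.1, -0.7, 5.0]
opening: 0.0005
gripper_force: 2.6
```

Call:
{"method": "tcp_steps", "body": {
  "plan": [
    {"dz": 0.01},
    {"dz": 0.02},
    {"dz": 0.02}
  ]
}}

```text
time_s: 17.8
position: [0.4671, -0.2119, 0.0951]
tcp_rot: [-180.0, -0.0, -168.0]
wrist_force: [-2.3, -0.4, 12.4]
opening: 0.0005
gripper_force: 6.4
```

It has gone firm at the same depth as when opening. I'll release gently and see whether the lid follows.

Call:
{"method": "tcp_steps", "body": {
  "plan": [
    {"dz": -0.04},
    {"dz": -0.08},
    {"dz": -0.12},
    {"dz": -0.2},
    {"dz": -0.35},
    {"dx": 0.2,"dz": -0.6},
    {"dx": 0.5,"dz": -0.9},
    {"dx": 0.8,"dz": -1.3}
  ]
}}

```text
time_s: 18.6
position: [0.387, -0.2274, 0.2235]
tcp_rot: [179.8, -0.2, -167.9]
wrist_force: [0.4, -1.1, 0.5]
opening: 0.0002
gripper_force: 0.0
```

Call:
{"method": "tcp_steps", "body": {
  "plan": [
    {"dx": 0.3,"dz": -0.3},
    {"dx": 0.4,"dz": -0.6},
    {"dx": 0.4,"dz": -0.6},
    {"dx": 0.4,"dz": -0.6},
    {"dx": 0.4,"dz": -0.6},
    {"dx": 0.4,"dz": -0.6},
    {"dx": 0.4,"dz": -0.6},
    {"dx": 0.4,"dz": -0.6}
  ]
}}

```text
time_s: 19.4
position: [0.3502, -0.2363, 0.2832]
tcp_rot: [179.9, -0.1, -168.0]
wrist_force: [0.2, 0.6, 0.2]
opening: 0.0001
gripper_force: 0.0
```

Call:
{"method": "tcp_steps", "body": {
  "plan": [
    {},
    {},
    {},
    {},
    {},
    {},
    {},
    {}
  ]
}}

```text
time_s: 20.2
position: [0.3502, -0.2366, 0.284]
tcp_rot: [-180.0, 0.0, -168.0]
wrist_force: [0.1, -0.0, 0.4]
opening: 0.0004
gripper_force: 0.0
```

Run:
```python
from h import *
cv2.imwrite("pics/side6.png",cv2.resize(grab_frame("side")[100:300,200:440],None,fx=3,fy=3,interpolation=2)[:,:,::-1])
```

```text
(no output)
```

View pics/side6.png

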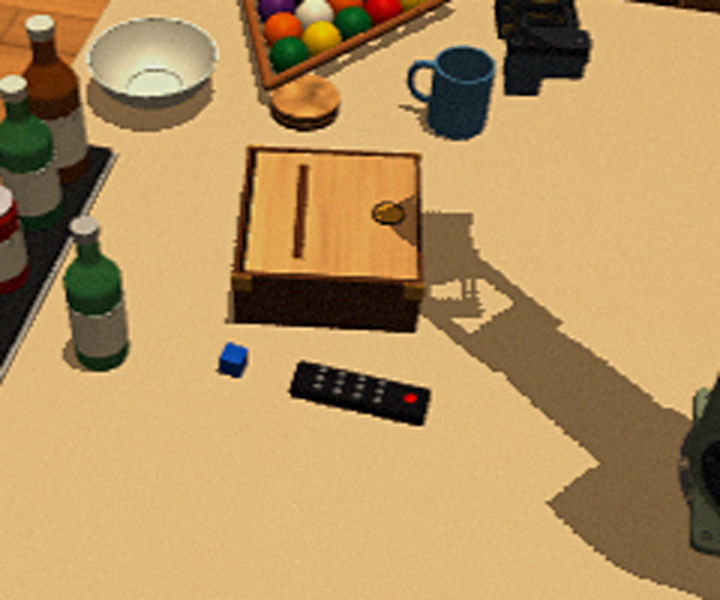

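The lid is flush and has stayed shut more than 2 s after release (disc at crop (388,213)). The robot is clear and the bystanders haven't moved, so I'm handing in.

```bash
python3 -c "
from rig import manip, grab_frame, camera_params
print(manip.finish_job())"
```

```text
the job is handed in; nothing more can be done
None
```

The dart case is lying flat in the games box, the lid is latched and stayed shut for over 2 s after release, nothing else on the bar was touched, and the job was handed in at about 20 s of the 72 s allowed; the hand-in printed no verdict.

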